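# Edge the ticket pad out over the counter's front

### The arm

A 7-joint arm with a two-finger parallel gripper is mounted at the origin on a cart in front of the work surface, level with it; the furniture and walls round the work are solid. World frame = base frame: x ahead of the robot, y to its left, z up, the work surface at z = 0. Lengths are in mm, angles in rad, forces in N, time in s.
With the tool pointing down it reaches from about 350 to 900 mm from the base axis. Payload 8.1 kg.
Tool frame: the origin (TCP) lies at the very end of the fingers, on their centre line; the grasp point (between the pads) lies 19 mm behind it; z points along the fingers, y is the line along which they close (so a half turn about z gives the same grasp; the last joint's range is limited). The gripper opens to 85 mm and grips with 20 to 120 N. Pads are 22 mm wide; open, the fingers measure 114 mm over their backs; the gripper's body (76 mm by 85 mm) begins 54 mm behind the grasp point. The pads swing forward as they close: fully open they stand 13 mm farther back than shut.
Start: joints at [1.245, 0.434, 0.025, 1.573, -0.012, 1.134, -0.075], TCP at [138.075, -609.571, 231.323] pointing down, gripper open.
Joint ranges: [-2.62, 2.62], [-0.44, 2.09], [-1.27, 1.32], [0.08, 2.57], [-1.32, 4.46], [0.12, 2], [-2.74, 2.74]. Speed limits (rad/s): [2.22, 2.22, 3.01, 3.01, 3.14, 3.14, 3.14].

### API

Orientations are given as a unit quaternion [x, y, z, w].
In Python, from cell import bot gives the robot as it stands. The module is installed in compiled form; this text tells all that it offers.
- The arm moves only by the tool jog_arm, never from a script. Its argument "rows" is a list of rows, each a list of 7 numbers: the shift along the tool's x, y, z scaled (see below), then the turn, a rotation vector about the tool's x, y, z scaled (see below), then the opening, from -1 (shut) to 1 (fully open). A call has exactly 10 rows; each row is the pose to reach, as a shift and turn from the pose commanded when the call began, along the tool's axes at that moment, turning the shorter way round; what a row does not reach only later rows make up. The controller multiplies each number of a shift by 1 m and each number of a turn by 360 degrees. A row lasts 1/12 s, in which the tool goes at most 41.7 mm and 7.16 degrees, less where a joint would pass 70% of its speed; a pose out of reach is approached as far as the arm can. A call with a number of a shift or a turn outside -1 to 1 is refused whole. A call with a gripper value outside its range is refused whole. The fingers move at their own pace and stop on an object; "force" is the grip in N (left out, the last holds). Time passes only in rows, so rows that repeat a pose let the fingers close, or fill a call up. It gives the time, the measured TCP pose, the force, the opening and the grip force at its end, in the units of the state.
- bot.sense(): the state, without advancing time (a new reading comes with each control period).
- bot.snapshot(name): name is "scene" or "top" or "wrist"; returns the picture (384x512x3 uint8, red, green, blue); there is no depth.
- bot.camera_model(name): a dict with "K" (3x3 intrinsics, pixels), "eye" and "rotation" of the camera in the world; the wrist camera has in their place "tool_from_camera" (4x4, takes a point from camera to tool coordinates, whose origin is the TCP and whose axes are the flange's). Camera axes: x right, y up, looking along -z (the intrinsics and any distortion apply to the point x, -y, -z); pixel columns grow to the right and rows downward; lengths in mm; the calibration is good to about 2 mm. A picture is of the moment at which its call begins: read the wrist's pose just before it. camera_model takes no time and is no camera call.
- bot.hand_in(): hands the job in; it is judged then, once.
Trained networks look in the newest picture that a camera, given by its name, has taken for a name from the list of things; names that differ only in an ending like _2 or _b are one class to them, and where a whole thing is asked for, a point or a joint stands for the part that bears it (a point fixed in the world has none). Each returns a list of dicts, best first, with "score" (0 to 1); they miss things now and then, are a little off and sometimes report something else, mostly with a low value. They report only what shows in the picture. A call takes as long as a camera call. They do not tell look-alikes from the thing itself.
- bot.find_in(camera, name): "position" ([x, y, z] in mm, in world coordinates, good to about 4 mm: the middle of the surface that is visible of it).
The state is a dict: "time_s": time; "joints": joint angles; "qd": joint speeds; "tau": joint torques, N m; "tcp_pos": TCP position; "orientation": TCP orientation; "contact_force": force on the tool from outside, world axes, zero at the start; "ft_torque": the same for the moment, N m; "finger_gap": finger opening in mm; "finger_force": force on a finger pad.
Only numpy, scipy, OpenCV 4.12 (cv2) and the standard library are available. Lean on these libraries where they do the work, as an engineer would, in place of code of your own. Each camera call takes 0.05 s, during which the arm holds its last target. There are 200 camera calls.

### The job

The ticket pad lies too flat on the counter to be picked up. Slide it over the counter's front edge (the edge on the robot's side) until about a third of its length sticks out, roughly square to the edge, so that it can be pinched there; leave it lying flat and still, without ever lifting it or letting it tip. Leave the calculator and the ink pad where they are.

Things in the scene. Friction and masses are not known exactly. Their poses are not given: they have to be found in the camera images.
- ticket_pad: Pad of printed tickets: a flat white paper block with a coloured heading band across one short end, 160 x 106 mm and 13 mm thick, about 0.15 kg, loose on the counter. Origin: centre of its underside. x: along its 160 mm length, pointing roughly away from the robot and the front edge; y: across its width; z up. A sideways push of 1 to 2 N slides it.
- counter_edge (a point): Point on the straight top line of the counter's front edge, the long edge on the robot's side; the counter top (z = 0) is 28 mm thick there, with nothing in front; at the right a wall rises slantwise behind the counter. x: level, square to the edge, pointing in over the counter; y: along the edge, to the robot's left; z up. A third of the pad (53 mm) sticks out when its centre is at x = +0.027 in this frame.
- calculator: Dark grey desk calculator with rows of keys, 140 x 88 mm and 15 mm thick, a flat bystander. It lies to the left or to the right of the pad. Origin: centre of its underside; x along its length, z up.
- ink_pad: Closed blue and black ink pad, 62 x 92 mm and 18 mm thick, a flat bystander farther back, between the two. Origin: centre of its underside; y along its length, z up.
There are look-alikes about, which are no part of the job. Of the things that look like the ticket_pad, take the one that is nearest to the robot's base at the start.

How it is judged (in metres and radians):
At the end, for the whole second after the job is handed in: The ticket pad rests still and flat on the counter with its near short end sticking out over the front edge by 34 to 70 mm (its centre 10 to 46 mm inside the edge), its length square to the edge within 15 degrees (x of ticket_pad in the frame of counter_edge between 0.01 and 0.046 m and angle between the x axis of ticket_pad and the x axis of counter_edge, either way round below 0.26 rad and angle between ticket_pad's own z axis and vertical below 0.06 rad and height (world z) of ticket_pad between -0.006 and 0.006 m and linear speed of ticket_pad below 0.01 m/s and angular speed of ticket_pad below 0.1 rad/s); the robot touches nothing.
It fails at once if the ticket pad is lifted or tipped (height (world z) of ticket_pad above 0.02 m or angle between ticket_pad's own z axis and vertical above 0.25 rad).
It fails at once if the calculator or the ink pad is moved by more than 15 mm (distance of any of calculator, ink_pad from where it was at the start of the episode above 0.015 m).
It also fails if it takes over 40 s, if anything falls off the work surface, if the arm or the gripper's body presses on something with over 40 N, if the wrist force passes 120 N, or if a joint passes its speed limit or range.

## Working session

There is one attempt and no reset: what is moved stays moved. The work goes in short steps, Python scripts to look and compute and a tool call to move; the robot and the scene stay as the last step left them, time stands still between calls to the robot, and variables do not carry over. Pictures are saved under pics/ and viewed, at most 10 in all, crops included, and the job is handed in when it is done.

Besides the shell and the picture viewer there is one more tool, called as name([rows], argument=value, ...), one row to a line, values as JSON. jog_arm: Moves the arm, as the interface text tells. Shifts and turns lie within -1 to 1; 1 stands for 1 m of shift or 360 degrees of turn. Its arguments: {"type":"object","properties":{"rows":{"type":"array"},"force":{"type":"number"}},"required":["rows"]}

```bash
mkdir -p pics
python3 - <<'E'
from cell import bot
import cv2,numpy as np
s=bot.sense();print(s)
for c in("scene","top"):
    p=bot.snapshot(c);cv2.imwrite(f"pics/{c}0.png",p[:,:,::-1])
    m=bot.camera_model(c);print(c,m)
    for n in("ticket_pad","calculator","ink_pad"):
        for d in bot.find_in(c,n):
            P=np.array(m["rotation"]).T@(np.array(d["position"])-m["eye"]);u=np.array(m["K"])@[P[0],-P[1],-P[2]]
            print(n,np.round(d["position"]),round(d["score"],2),np.round(u[:2]/u[2]))
a=cv2.imread("pics/top0.png");b=cv2.imread("pics/scene0.png")
cv2.imwrite("pics/t0.png",cv2.resize(a,(800,600)));
E
```

```text
{'time_s': 0.0, 'joints': array([ 1.24539356,  0.43527722,  0.0249591 ,  1.5741172 , -0.01158921,
        1.13399315, -0.07511349]), 'qd': array([ 0.00110429, -0.00110192,  0.00028867,  0.00016684,  0.00192431,
       -0.00038992, -0.00037977]), 'tau': array([ 7.67890979e-04, -6.70475864e+01,  1.02581128e+00, -3.16220820e+01,
        1.58031704e-02,  1.25856249e-02, -1.98211870e-05]), 'tcp_pos': array([ 137.93606863, -609.05854126,  230.48434256]), 'orientation': array([ 9.93804630e-01,  1.11138095e-01, -1.67912440e-04, -8.07802814e-04]), 'contact_force': array([0.04764315, 0.14669568, 0.64420227]), 'ft_torque': array([-0.00839747,  0.08469209,  0.04703498]), 'finger_force': 0.0, 'finger_gap': 85.36112012600151}
scene {'K': array([[470.48976173,   0.        , 254.6389061 ],
       [  0.        , 470.48976173, 184.7140717 ],
       [  0.        ,   0.        ,   1.        ]]), 'eye': array([-252.285217  ,  855.58730732,  634.38898884]), 'rotation': array([-0.19840169,  0.47262816,  0.79001287, -0.33636149])}Traceback (most recent call last):
  File "<stdin>", line 9, in <module>
ValueError: matmul: Input operand 1 has a mismatch in its core dimension 0, with gufunc signature (n?,k),(k,m?)->(n?,m?) (size 3 is different from 4)
```

View pics/scene0.png

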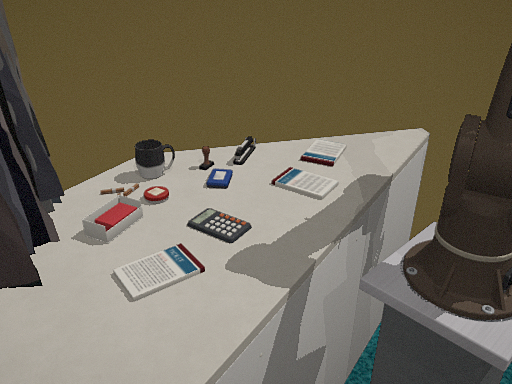

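The scene view shows three pads, at (160,270), (305,182) and (325,150). The calculator is at (218,225), and the ink pad is at (220,178). Rotation is given as a quaternion.

```bash
cat > h.py <<'E'
from cell import bot
import cv2,numpy as np
from scipy.spatial.transform import Rotation as Ro
def cam(c,s=None):
    m=bot.camera_model(c);K=np.array(m["K"])
    if c!="wrist": return K,Ro.from_quat(m["rotation"]).as_matrix(),np.array(m["eye"]),m.get("distortion")
    T=np.array(m["tool_from_camera"]);R=Ro.from_quat(s["orientation"]).as_matrix()
    return K,R@T[:3,:3],R@T[:3,3]+s["tcp_pos"],None
def proj(M,p):
    P=M[1].T@(np.array(p)-M[2]);u=M[0]@[P[0],-P[1],-P[2]];return u[:2]/u[2]
def back(M,uv,z):
    r=np.linalg.inv(M[0])@[uv[0],uv[1],1];d=M[1]@[r[0],-r[1],-r[2]]
    return M[2]+d*(z-M[2][2])/d[2]
E
python3 - <<'E'
from h import *
print({k:v for k,v in bot.camera_model("top").items()},bot.camera_model("wrist"))
for c in("scene","top"):
    p=bot.snapshot(c);cv2.imwrite(f"pics/{c}1.png",cv2.resize(p[:,:,::-1],(800,600)) if c=="top" else p[:,:,::-1])
    M=cam(c)
    for n in("ticket_pad","calculator","ink_pad"):
        for d in bot.find_in(c,n): print(c,n,np.round(d["position"]),round(np.hypot(*d["position"][:2])),round(d["score"],2),np.round(proj(M,d["position"])))
E
```

```text
{'K': array([[419.01068879,   0.        , 252.52115937],
       [  0.        , 419.01068879, 190.22973313],
       [  0.        ,   0.        ,   1.        ]]), 'eye': array([ 381.77959108,   93.59680665, 1430.8838832 ]), 'rotation': array([-0.03361452,  0.04384722,  0.71273796, -0.69925109])} {'K': array([[276.06363529,   0.        , 249.35485736],
       [  0.        , 276.06363529, 189.85815098],
       [  0.        ,   0.        ,   1.        ]]), 'tool_from_camera': array([[-1.09053070e-04,  9.53544290e-01,  3.01252842e-01,
         7.60139590e+01],
       [ 9.99999947e-01,  1.96011416e-04, -2.58429106e-04,
         1.25704000e+00],
       [-3.05472595e-04,  3.01252797e-01, -9.53544262e-01,
        -1.43796618e+02],
       [ 0.00000000e+00,  0.00000000e+00,  0.00000000e+00,
         1.00000000e+00]])}
scene ticket_pad [ 579. -259.   14.] 634 0.96 [324. 152.]
scene ticket_pad [492. -57.  14.] 495 0.95 [303. 182.]
scene ticket_pad [440. 463.  10.] 639 0.84 [157. 273.]
scene calculator [489. 254.  14.] 551 0.64 [219. 224.]
scene ink_pad [672. 103.  18.] 680 0.77 [218. 177.]
top ticket_pad [499. -70.  12.] 504 0.73 [294. 201.]
top ticket_pad [ 588. -280.   12.] 652 0.71 [355. 174.]
top ticket_pad [450. 451.  15.] 637 0.7 [140. 218.]
top calculator [497. 243.  13.] 553 0.72 [202. 203.]
```

View pics/top1.png

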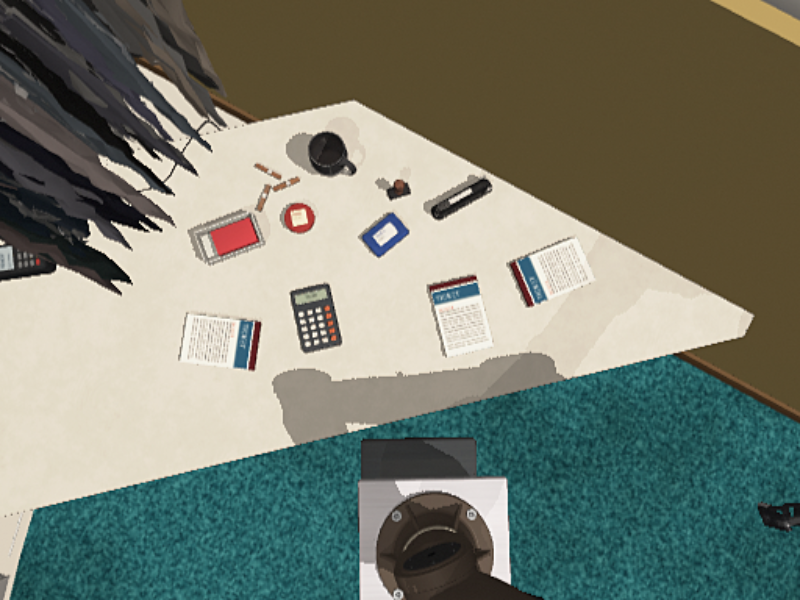

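Three look-alikes in the top view (800 px): (461,315) at about 500 mm from the base, (550,270) at 650 mm, and (221,341) at 637 mm. The first is the nearest, and it lies to the calculator's right with the ink pad behind and between, so it fits. I'll confirm it with a crop and measure its corners and the edge.

```bash
cat > meas.py <<'E'
from h import *
def edge(M,p):
    q=p.astype(int);m=(q[:,:,0]<q[:,:,2]-25)&(q[:,:,0]<90)  # teal
    pts=[]
    for c in range(365,470,2):
        r=np.where(m[:,c])[0]
        r=r[(r>200)]
        if len(r): pts.append(back(M,(c,r[0]-.5),0)[:2])
    pts=np.array(pts,np.float32)
    v=cv2.fitLine(pts,cv2.DIST_HUBER,0,.01,.01).ravel();d=v[:2]*np.sign(v[1])
    n=np.array([d[1],-d[0]]); n*=np.sign(n[0])
    return v[2:],n,np.std((pts-v[2:])@n)
E
python3 - <<'E'
from meas import *
p=bot.snapshot("top");M=cam("top")
P0,n,s=edge(M,p);print("edge",P0,n,s,np.degrees(np.arctan2(n[1],n[0])))
x0,y0=255,160
c=p[y0:y0+80,x0:x0+80];cv2.imwrite("pics/crop.png",cv2.resize(c[:,:,::-1],None,fx=7,fy=7,interpolation=cv2.INTER_CUBIC))
E
```

```text
edge [ 375.4622  -455.24155] [0.99971706 0.0237864 ] 19.878452 1.3629891
```

View pics/crop.png

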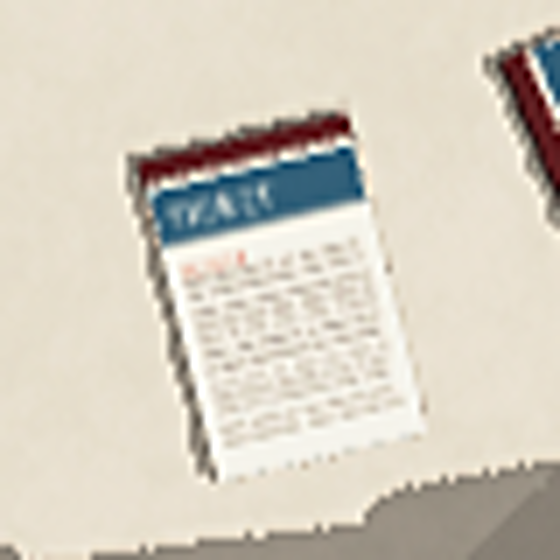

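The crop shows the target pad with its red binding and blue heading at the far end. Its top corners are near (138,165), (350,112), (425,435) and (215,478). The edge fit is poor, so I'll fix it.

Run:
```python
from h import *
p=cv2.imread("pics/top1.png")[:,:,::-1];M=cam("top")
W=lambda u,v,z:back(M,(u*.64,v*.64),z)
E=np.array([W(*q,0)[:2] for q in((40,507),(120,487),(345,432),(580,374),(660,355),(740,337))],np.float32)
v=cv2.fitLine(E,cv2.DIST_L2,0,.01,.01).ravel();d=v[:2]*np.sign(v[1]);n=np.array([d[1],-d[0]]);n*=np.sign(n[0])
print("edge",v[2:],n,(E-v[2:])@n,np.degrees(np.arctan2(n[1],n[0])))
C=np.array([back(M,(255+(a-3.5)/7,160+(b-3.5)/7),13)[:2] for a,b in((138,165),(350,112),(425,435),(215,478))])
print(C.round(),[np.linalg.norm(C[i]-C[(i+1)%4]).round() for i in range(4)])
c=C.mean(0);ax=(C[0]+C[1]-C[2]-C[3]);ax/=np.linalg.norm(ax)
print("pad",c,np.degrees(np.arctan2(ax[1],ax[0])),"inside",(c-v[2:])@n)
s=bot.sense();R=Ro.from_quat(s["orientation"]).as_matrix();print(s["tcp_pos"],R.round(3))
# neighbours near far end
for q in((384,234),(513,265),(533,305),(493,183),(388,195)):print(q,W(*q,10).round())
```

```text
edge [284.0666    24.825888] [0.97696847 0.21338364] [-0.87957764  0.11950684  0.40741348  1.8771515   0.8238678  -2.3484192 ] 12.320716
[[ 561.   -3.]
 [ 585. -107.]
 [ 427. -138.]
 [ 408.  -36.]] [np.float64(107.0), np.float64(161.0), np.float64(104.0), np.float64(156.0)]
pad [495.20512227 -71.32227283] 11.682239067851048 inside 185.75924394373004
[ 138.05410258 -609.55558505  231.33185538] [[ 0.975  0.221 -0.   ]
 [ 0.221 -0.975 -0.   ]
 [-0.     0.    -1.   ]]
(384, 234) [679.  92.  10.]
(513, 265) [ 605. -191.   10.]
(533, 305) [ 515. -231.   10.]
(493, 183) [ 790. -153.   10.]
(388, 195) [767.  81.  10.]
```

The pad's length is square to the edge (11.7° against 12.3°), and the tool's yaw already matches at 12.8°. The centre is about 186 mm inside the edge, so it needs to slide about 158 mm. I'll bring the open fingers down behind the far end and pull with both of them.

jog_arm([
  [0.3,-0.23,0,0,0,0,1],
  [0.3,-0.23,0,0,0,0,1],
  [0.3,-0.23,0,0,0,0,1],
  [0.3,-0.23,0,0,0,0,1],
  [0.3,-0.23,0,0,0,0,1],
  [0.3,-0.23,0,0,0,0,1],
  [0.3,-0.23,0,0,0,0,1],
  [0.3,-0.23,0,0,0,0,1],
  [0.3,-0.23,0,0,0,0,1],
  [0.3,-0.23,0,0,0,0,1],
])

```text
time_s: 1.38
tcp_pos: [385.4, -311.9, 231.8]
orientation: [0.993, 0.116, 0.002, -0.001]
contact_force: [-0.2, 1.1, 0.2]
finger_gap: 85.3
finger_force: 0.0
```

jog_arm([
  [0.283,-0.214,0.06,0,0,0,1],
  [0.283,-0.214,0.06,0,0,0,1],
  [0.283,-0.214,0.06,0,0,0,1],
  [0.283,-0.214,0.06,0,0,0,1],
  [0.283,-0.214,0.06,0,0,0,1],
  [0.283,-0.214,0.06,0,0,0,1],
  [0.283,-0.214,0.06,0,0,0,1],
  [0.283,-0.214,0.06,0,0,0,1],
  [0.283,-0.214,0.06,0,0,0,1],
  [0.283,-0.214,0.06,0,0,0,1],
])

```text
time_s: 2.22
tcp_pos: [611.2, -40.7, 170.1]
orientation: [0.993, 0.115, 0.0, -0.002]
contact_force: [0.2, 0.8, 0.6]
finger_gap: 85.5
finger_force: 0.0
```

Run:
```python
from h import *
s=bot.sense();p=bot.snapshot("wrist");M=cam("wrist",s)
for d in bot.find_in("wrist","ticket_pad"):print(np.round(d["position"]),d["score"])
q=p[:,:,::-1].copy()
R=Ro.from_quat(s["orientation"]).as_matrix();print(s["tcp_pos"],R.round(3))
t=s["tcp_pos"]
for y in(-57,-42,42,57):
  for x in(-11,11):
    w=t+R@[x,y,0];w[2]=0;u=proj(M,w);cv2.circle(q,tuple(int(k) for k in u),2,(0,0,255),-1)
for C in((561,-3),(585,-107),(427,-138),(408,-36)):
    cv2.circle(q,tuple(int(k) for k in proj(M,(*C,13))),3,(0,255,0),1)
cv2.imwrite("pics/w1.png",q)
```

```text
[511. -70.  10.] 0.93
[ 598. -276.   17.] 0.9
[611.17437665 -40.73577626 170.14793701] [[ 0.974  0.228  0.001]
 [ 0.228 -0.974  0.004]
 [ 0.001 -0.004 -1.   ]]
```

View pics/w1.png

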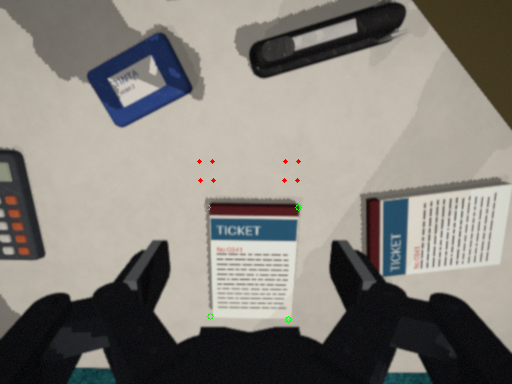

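The wrist view shows the pad's far corners at (208,207) and (299,207), matching my estimate. The predicted fingertips (red, 200–298 × 161–181) are about 24 mm clear behind it, and about 6 mm off laterally. I'll shift +6 mm in tool y and descend.

jog_arm([
  [0,0.006,0.03,0,0,0.0025,1],
  [0,0.006,0.06,0,0,0.0025,1],
  [0,0.006,0.09,0,0,0.0025,1],
  [0,0.006,0.12,0,0,0.0025,1],
  [0,0.006,0.14,0,0,0.0025,1],
  [0,0.006,0.15,0,0,0.0025,1],
  [0,0.006,0.16,0,0,0.0025,1],
  [0,0.006,0.165,0,0,0.0025,1],
  [0,0.006,0.165,0,0,0.0025,1],
  [0,0.006,0.165,0,0,0.0025,1],
])

```text
time_s: 3.15
tcp_pos: [610.6, -53.9, 7.2]
orientation: [0.995, 0.103, 0.001, 0.0]
contact_force: [0.7, -0.5, -0.6]
finger_gap: 85.2
finger_force: 0.0
```

jog_arm([
  [0,-0.006,0.003,0,0,0,1],
  [0,-0.006,0.005,0,0,0,1],
  [0,-0.006,0.007,0,0,0,1],
  [0,-0.006,0.009,0,0,0,1],
  [0,-0.006,0.01,0,0,0,1],
  [0,-0.006,0.01,0,0,0,1],
  [0,-0.006,0.01,0,0,0,1],
  [0,-0.006,0.01,0,0,0,1],
  [0,-0.006,0.01,0,0,0,1],
  [0,-0.006,0.01,0,0,0,1],
])

```text
time_s: 3.98
tcp_pos: [608.8, -47.8, -3.6]
orientation: [0.995, 0.103, 0.0, 0.0]
contact_force: [-0.7, 0.2, -0.4]
finger_gap: 85.2
finger_force: 0.0
```

jog_arm([
  [0,0,0.003,0,0,0,1],
  [0,0,0.005,0,0,0,1],
  [-0.006,0,0.005,0,0,0,1],
  [-0.012,0,0.005,0,0,0,1],
  [-0.018,0,0.005,0,0,0,1],
  [-0.024,0,0.005,0,0,0,1],
  [-0.03,0,0.005,0,0,0,1],
  [-0.036,0,0.005,0,0,0,1],
  [-0.042,0,0.005,0,0,0,1],
  [-0.048,0,0.005,0,0,0,1],
])

```text
time_s: 4.82
tcp_pos: [561.3, -57.7, -8.6]
orientation: [0.995, 0.103, 0.0, 0.0]
contact_force: [1.6, -1.0, -0.3]
finger_gap: 85.6
finger_force: 0.4
```

Run:
```python
from h import *
print(bot.sense()["contact_force"])
p=bot.snapshot("wrist");cv2.imwrite("pics/w2.png",p[:,:,::-1])
```

```text
[ 1.62102506 -1.01390644 -0.30670508]
```

View pics/w2.png

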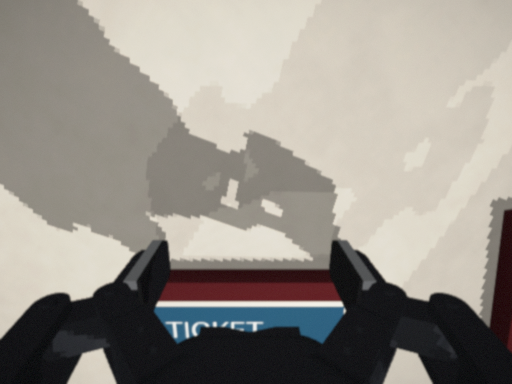

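The fingers straddle the far end (edge at row ~268, x 170–330), and a force of about 1.6 N is showing. I'll keep pulling in steps.

jog_arm([
  [-0.008,0,0,0,0,0,1],
  [-0.016,0,0,0,0,0,1],
  [-0.024,0,0,0,0,0,1],
  [-0.032,0,0,0,0,0,1],
  [-0.04,0,0,0,0,0,1],
  [-0.048,0,0,0,0,0,1],
  [-0.056,0,0,0,0,0,1],
  [-0.064,0,0,0,0,0,1],
  [-0.07,0,0,0,0,0,1],
  [-0.07,0,0,0,0,0,1],
])

```text
time_s: 5.7
tcp_pos: [491.1, -72.6, -8.9]
orientation: [0.995, 0.103, -0.001, 0.0]
contact_force: [-0.3, -0.6, -0.9]
finger_gap: 85.3
finger_force: 0.0
```

Run:
```python
from h import *
s=bot.sense();print(s["tcp_pos"],s["contact_force"])
p=bot.snapshot("wrist");M=cam("wrist",s)
o=np.array([284.07,24.83]);n=np.array([.977,.2134])
# strong red-band top edge along columns
for c in (190,220,250,280,310):
    q=p[:,c].astype(int);red=np.where((q[:,0]>1.6*q[:,1])&(q[:,0]>40))[0]
    if len(red): print(c,red[0],(back(M,(c,red[0]),13)[:2]-o)@n)
print((s["tcp_pos"][:2]-o)@n)
t=bot.snapshot("top");cv2.imwrite("pics/t2.png",cv2.resize(t[150:290,200:400,::-1],None,fx=4,fy=4,interpolation=cv2.INTER_CUBIC))
for d in bot.find_in("top","ticket_pad"):print(np.round(d["position"]),(np.array(d["position"][:2])-o)@n)
```

```text
[491.08967471 -72.56293246  -8.91647579] [-0.25575222 -0.55945817 -0.86346605]
190 272 175.27789413544224
220 272 175.14212015609363
250 272 175.00633775592635
280 271 175.46248958902675
310 272 174.73474769000197
181.47457040415077
[387. -73.  14.] 79.749708
[ 590. -279.   15.] 233.88222799999997
```

View pics/t2.png

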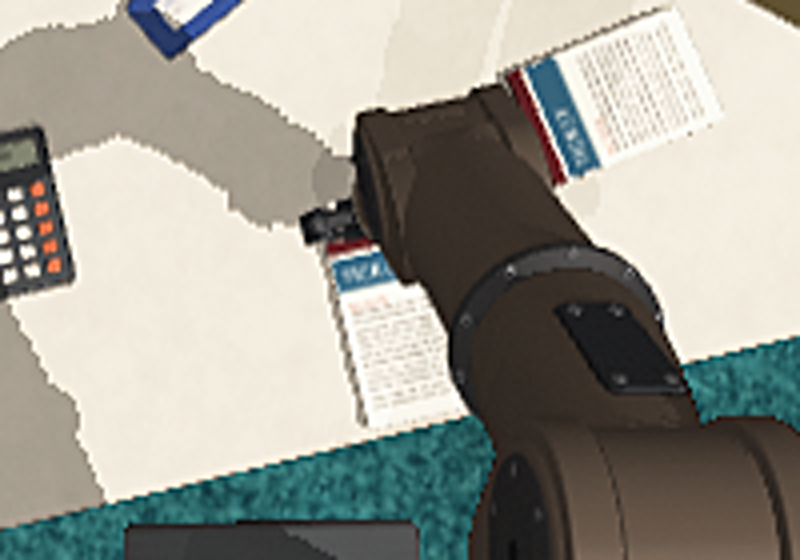

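The pad is square, with its far edge 175 mm inside and its near end about 15 mm short of the edge at (365,428). I'll pull 68 mm more.

jog_arm([
  [-0.008,0,0,0,0,0,1],
  [-0.016,0,0,0,0,0,1],
  [-0.024,0,0,0,0,0,1],
  [-0.032,0,0,0,0,0,1],
  [-0.04,0,0,0,0,0,1],
  [-0.048,0,0,0,0,0,1],
  [-0.055,0,0,0,0,0,1],
  [-0.061,0,0,0,0,0,1],
  [-0.066,0,0,0,0,0,1],
  [-0.068,0,0,0,0,0,1],
])

```text
time_s: 6.68
tcp_pos: [425.7, -86.2, -8.7]
orientation: [0.995, 0.103, -0.0, 0.0]
contact_force: [0.7, -0.1, 0.1]
finger_gap: 85.4
finger_force: 0.4
```

jog_arm([
  [0,0,0,0,0,0,1],
  [0.006,0,0,0,0,0,1],
  [0.015,0,0,0,0,0,1],
  [0.03,0,0,0,0,0,1],
  [0.045,0,0,0,0,0,1],
  [0.05,0,-0.02,0,0,0,1],
  [0.05,0,-0.06,0,0,0,1],
  [0.05,0,-0.1,0,0,0,1],
  [0.05,0,-0.14,0,0,0,1],
  [0.05,0,-0.14,0,0,0,1],
])

```text
time_s: 7.52
tcp_pos: [480.8, -75.2, 138.3]
orientation: [0.995, 0.104, 0.005, 0.001]
contact_force: [1.9, -0.6, -0.2]
finger_gap: 85.5
finger_force: 0.0
```

Run:
```python
from h import *
s=bot.sense();print(s["tcp_pos"],s["contact_force"])
p=bot.snapshot("wrist");M=cam("wrist",s)
o=np.array([284.07,24.83]);n=np.array([.977,.2134])
for c in range(190,320,20):
    q=p[:,c].astype(int);red=np.where((q[:,0]>1.6*q[:,1])&(q[:,0]>40))[0]
    if len(red): print(c,red[0],(back(M,(c,red[0]),13)[:2]-o)@n)
cv2.imwrite("pics/w3.png",p[:,:,::-1])
t=bot.snapshot("top")
for d in bot.find_in("top","ticket_pad"):print(np.round(d["position"]),(np.array(d["position"][:2])-o)@n)
for c in("calculator","ink_pad"): print(c,[np.round(d["position"]) for d in bot.find_in("top",c)])
```

```text
[480.78662408 -75.20127708 138.30942456] [ 1.85359068 -0.58100702 -0.18345229]
210 240 106.91353459300383
230 243 103.11265006288316
250 240 106.51497788464467
270 240 106.31554857304002
290 243 102.50952125940171
[ 600. -298.   16.] 239.89072800000002
[448. 449.  11.] 250.601128
[331. -89.  13.] 21.34254800000002
calculator [array([497., 244.,  12.]), array([330., -90.,  11.])]
ink_pad [array([680.,  89.,  15.])]
```

View pics/w3.png

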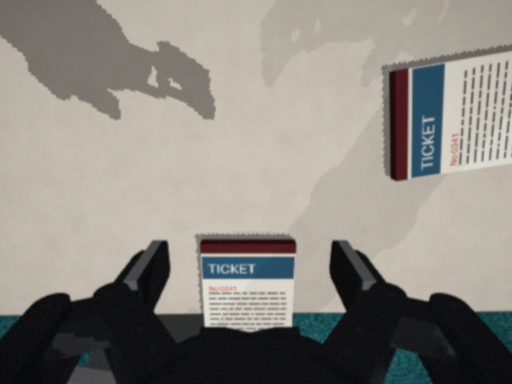

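The pad lies flat with its heading row at 240 and the counter edge at row ~314. Its far edge is about 107 mm inside, so the centre is about 26 mm inside, and it is square. The calculator and ink pad are unmoved.

```bash
python3 -c "
from cell import bot
print(bot.hand_in())"
```

```text
the job is handed in; nothing more can be done
None
```

The ticket pad was slid, without being lifted, until about a third of its length stuck out over the front edge, with its centre about 26 mm inside and its length square to the edge. The calculator and ink pad did not move, and the job is handed in; no verdict came back.

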